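Slide the camera module to the green station

ROBOT

A 6-joint arm with a two-finger parallel gripper is mounted at the origin on the work surface. World frame = base frame: x ahead of the robot, y to its left, z up, the work surface at z = 0. Lengths are in mm, angles in rad, forces in N, time in s.
With the tool pointing down it reaches from about 400 to 825 mm from the base axis. Payload 7 kg.
Tool frame: the origin (TCP) lies at the very end of the fingers, on their centre line; the grasp point (between the pads) lies 19 mm behind it; z points along the fingers, y is the line along which they close (so a half turn about z gives the same grasp; the last joint's range is limited). The gripper opens to 88 mm and grips with 3 to 60 N. Pads are 19 mm wide; open, the fingers measure 130 mm over their backs; the gripper's body (78 mm by 193 mm) begins 47 mm behind the grasp point.
Start: joints at [-0.89, 0.359, 0.012, 0, -1.224, -0.288], TCP at [258.346, -623.58, 226.561] pointing down, gripper open.
Joint ranges: [-3.07, 3.07], [-1.43, 2.12], [-1.02, 1.25], [-3.03, 1.67], [-3.05, -0], [-3.03, 3.03]. Speed limits (rad/s): [2.39, 2.39, 3.01, 3.14, 3.14, 3.14].

INTERFACE

Orientations are given as a unit quaternion [x, y, z, w].
In Python, from plant import robot gives the robot as it stands.
- The arm moves only by the tool carry_out, never from a script. Its argument "increments" is a list of rows, each a list of 7 numbers: the shift along the tool's x, y, z in cm, then the turn, a rotation vector about the tool's x, y, z in rad, then the finger opening in cm, from 0 to 8.76. A call has 1 to 12 rows; each row shifts and turns the commanded pose from where the row before left it, along the tool's axes as they then stand; what a row does not reach is not made up. A row lasts 1/8 s, in which the tool goes at most 62.5 mm and 10.7 degrees, less where a joint would pass 70% of its speed; a pose out of reach is approached as far as the arm can. A call with a gripper value outside its range is refused whole. The fingers move at their own pace and stop on an object; "newtons" is the grip in N (left out, the last holds). Time passes only in rows, so rows that do not move let the fingers close. It gives the time, the measured TCP pose, the force, the opening and the grip force at its end, in the units of the state.
- robot.get_state(): the state, without advancing time (a new reading comes with each control period).
- robot.snapshot(name): name is "side" or "top"; returns a dict with "image" (400x640x3 uint8, red, green, blue), "camera_matrix" (3x3 intrinsics, pixels), "eye" and "attitude" of the camera in the world. Camera axes: x right, y up, looking along -z (the intrinsics and any distortion apply to the point x, -y, -z); pixel columns grow to the right and rows downward; lengths in mm; the calibration is good to about 2 mm. A picture is of the moment at which its call begins. There is no depth.
- robot.hand_in(): hands the job in; it is judged then, once.
Trained networks look in a picture, given as the dict that the camera call returned (one of the last four; its "shot" number tells which), for a name from the list of things; names that differ only in an ending like _2 or _b are one class to them, and where a whole thing is asked for, a point or a joint stands for the part that bears it (a point fixed in the world has none). Each returns a list of dicts, best first, with "score" (0 to 1); they miss things now and then, are a little off and sometimes report something else, mostly with a low value. They report only what shows in the picture. A call takes as long as a camera call. They do not tell look-alikes from the thing itself.
- robot.find_in(picture, label): "location" ([column, row] in pixels, amid what is visible of it).
- robot.landmark_of(picture, label): "location" ([column, row] in pixels: a listed point, or the origin of a listed thing).
The state is a dict: "t": time; "q": joint angles; "qvel": joint speeds; "joint_efforts": joint torques, N m; "eef_pos": TCP position; "orientation": TCP orientation; "force": force on the tool from outside, world axes, zero at the start; "moment": the same for the moment, N m; "grip_width": opening from 0.0 (shut) to 1.0 (fully open); "gripper_force": force on a finger pad.
Only numpy, scipy, OpenCV 4.12 (cv2) and the standard library are available. Lean on these libraries where they do the work, as an engineer would, in place of code of your own. Each camera call takes 0.05 s, during which the arm holds its last target. There are 200 camera calls.

TASK

Slide the camera with the orange cap along the aluminium base plate to the green taped station, without ever lifting it off the plate or tipping it. Its steel foot must end flat on the plate, wholly inside the green outline and square to it; let go of it there. Leave the camera with the blue cap and the belt motor where they stand.

Things in the scene. Friction and masses are not known exactly. Their poses are not given: they have to be found in the camera images.
- camera_orange: Camera to slide, loose, 0.35-0.7 kg, starts at the yellow station. Steel foot 96 (x) x 64 (y) x 10 mm; narrow post; black flat-sided housing 50 (x) x 44 (y) mm, from 30 to 74 mm above the underside, centred, orange cap on top; lens with orange ring out to x = 61 mm, connector to x = -35 mm. Grip across the 44 mm from above. Origin: centre of the foot's underside; x to the lens, away from the robot; z up.
- station_green: Target: flat green tape rectangle (0.5 mm, catches nothing) on the fixed aluminium plate, inside 112 (x) x 80 (y) mm, tape 8 mm wide. Origin: its centre, on the plate's top, 25 mm above the bench; x along the long side, z up. Yellow and white outlines of the same size stand in one row with it along y; the row is clear for a straight slide. Plate 420 x 600 mm, 600 across the robot's front.
- camera_blue: Bystander, loose: same shape and size as the orange camera, but with blue cap and lens ring. Stands on the plate's far part, about 190 mm beyond the row of stations. Origin: centre of its foot's underside; x to its lens, z up. Leave it alone.
- motor: Bystander, loose: belt motor, dark block 70 x 70 mm at the foot, 86 mm high, bare aluminium pulley of 40 mm diameter on top. Stands on the plate's far part, about 190 mm beyond the row of stations. Origin: centre of its underside, z up. Leave it alone.
Not all that is in view belongs to the job. What is shaped like the camera_orange but pink is not meant.

How it is judged:
By the outcome, as a careful person would: the job done as asked, in the order asked, and still so for the second after the job is handed in, with the robot touching nothing.
It also fails if it takes over 32 s, if anything falls off the work surface, if the arm or the gripper's body presses on something with over 40 N, if the wrist force passes 120 N, or if a joint passes its speed limit or range.

## Working session

There is one attempt and no reset: what is moved stays moved. The work goes in short steps, Python scripts to look and compute and a tool call to move; the robot and the scene stay as the last step left them, time stands still between calls to the robot, and variables do not carry over. Pictures are saved under pics/ and viewed, at most 10 in all, crops included, and the job is handed in when it is done.

Besides the shell and the picture viewer there is one more tool, called by a JSON object that holds its "method" and its "body", one argument or row to a line. carry_out: Moves the arm, as the interface text tells. Its arguments: {"type":"object","properties":{"increments":{"type":"array"},"newtons":{"type":"number"}},"required":["increments"]}

```bash
ls; mkdir -p pics
cat > h.py <<'E'
import numpy as np, cv2
from scipy.spatial.transform import Rotation as R
def att(s):
    a=np.array(s["attitude"],float)
    return a if a.shape==(3,3) else R.from_quat(a).as_matrix()
def ray(s,p,z):
    K=np.array(s["camera_matrix"]);d=np.linalg.solve(K,[p[0],p[1],1.]);d=att(s)@(d*[1,-1,-1])
    e=np.array(s["eye"],float);return e+d*(z-e[2])/d[2]
def proj(s,P):
    c=att(s).T@(np.array(P,float)-s["eye"]);c=np.array(s["camera_matrix"])@(c*[1,-1,-1]);return c[:2]/c[2]
def save(s,n): cv2.imwrite("pics/"+n+".png",s["image"][:,:,::-1])
E
python3 - <<'E'
from plant import robot
from h import *
out=[]
for n in("top","side"):
    s=robot.snapshot(n);save(s,n+"1");out.append(s["image"])
    print(n,{k:v for k,v in s.items() if k!="image"})
    for l,z in(("camera_orange",25),("station_green",25),("camera_blue",25),("motor",25)):
        for d in robot.landmark_of(s,l)[:4]: print(l,np.round(d["location"],1),round(d["score"],2),np.round(ray(s,d["location"],z)))
st=robot.get_state();print(st["eef_pos"],st["orientation"])
E
```

```text
pics
top {'camera_matrix': array([[492.75914737,   0.        , 318.89948902],
       [  0.        , 492.75914737, 202.17848064],
       [  0.        ,   0.        ,   1.        ]]), 'eye': array([ 423.4902921 ,  -57.10225041, 1279.160981  ]), 'attitude': array([ 0.04793704, -0.0480647 , -0.6957201 ,  0.71509815]), 'shot': 1}
camera_orange [442.  184.2] 0.89 [ 651. -372.   25.]
camera_orange [359.4 235.4] 0.63 [ 512. -160.   25.]
station_green [340.7 158.6] 0.49 [ 711. -109.   25.]
camera_blue [341.4 157.7] 0.58 [ 713. -110.   25.]
motor [220.4 164.1] 0.86 [688. 203.  25.]
side {'camera_matrix': array([[418.0351475 ,   0.        , 318.24587344],
       [  0.        , 418.0351475 , 199.65615125],
       [  0.        ,   0.        ,   1.        ]]), 'eye': array([ 487.95040661, -873.37246769,  609.56744464]), 'attitude': array([ 0.46817823, -0.03086199, -0.06714528,  0.88053858]), 'shot': 2}
camera_orange [369.4 317. ] 0.89 [ 645. -396.   25.]
camera_orange [285.  242.4] 0.83 [ 515. -169.   25.]
station_green [274.6 196.1] 0.8 [504.  17.  25.]
camera_blue [368.6 218.4] 0.64 [ 715. -113.   25.]
motor [329.7 160. ] 0.77 [674. 182.  25.]
[ 258.37625702 -623.5809203   226.56734726] [-1.95153295e-01  9.80772752e-01 -1.61303277e-05  5.98680100e-06]
```

View pics/top1.png

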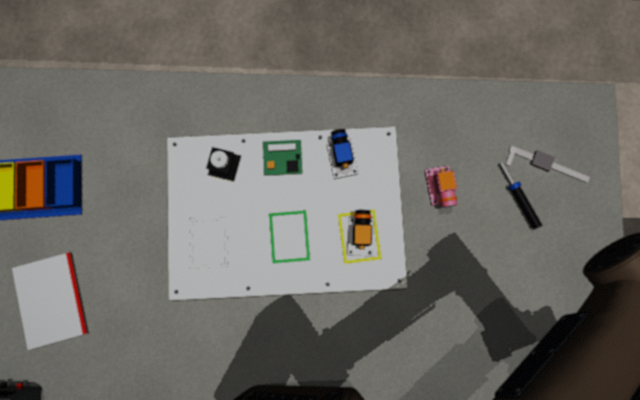

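View pics/side1.png

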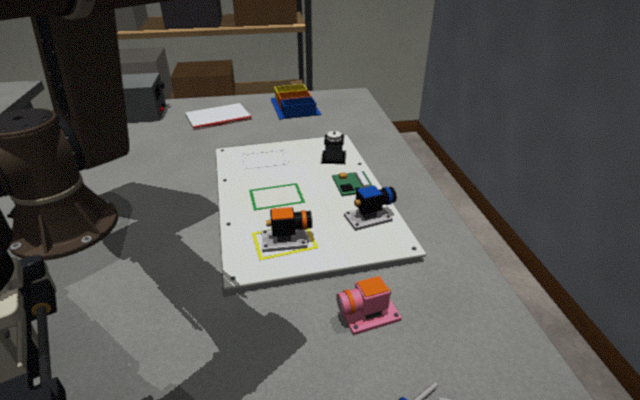

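The top view shows the orange camera on the yellow station at about (360,235), the green station at (290,237), and the pink decoy at (442,185). In the side view the orange camera is at (285,240) and the green station at (276,196).

```bash
cat >> h.py <<'E'
def rect(s,m,z):
    c=max(cv2.findContours(m.astype(np.uint8),cv2.RETR_EXTERNAL,cv2.CHAIN_APPROX_NONE)[0],key=cv2.contourArea)[:,0]
    W=np.array([ray(s,p,z)[:2] for p in c]);(cx,cy),wh,a=cv2.minAreaRect(W.astype(np.float32))
    a=(a+45)%90-45
    return np.round([cx,cy,*wh,a],1)
def green(s):
    h=cv2.cvtColor(s["image"],cv2.COLOR_RGB2HSV);m=(h[...,0]>50)&(h[...,0]<75)&(h[...,1]>110)
    return m
E
python3 - <<'E'
from plant import robot
from h import *
for n in("top","side"):
    s=robot.snapshot(n);im=s["image"];m=green(s)
    x=np.zeros_like(m)
    if n=="top": x[200:275,260:316]=1
    else: x[175:218,240:310]=1
    print(n,"green",rect(s,m&x,25.5))
    h=cv2.cvtColor(im,cv2.COLOR_RGB2HSV)
    y=np.zeros_like(m)
    if n=="top": y[205:270,330:390]=1
    else: y[220:265,245:325]=1
    ye=(h[...,0]>23)&(h[...,0]<35)&(h[...,1]>110)&y
    print("yellow",rect(s,cv2.morphologyEx(ye.astype(np.uint8),cv2.MORPH_CLOSE,np.ones((9,9))),25.5))
    o=(h[...,0]>5)&(h[...,0]<20)&(h[...,1]>150)&(h[...,2]>120)&y
    print("cap",rect(s,o,103 if n=="top" else 100))
    c=im[200:275,325:395] if n=="top" else im[195:265,240:330]
    cv2.imwrite(f"pics/c_{n}.png",cv2.resize(c,None,fx=7,fy=7,interpolation=cv2.INTER_CUBIC)[:,:,::-1])
E
cd pics; python3 -c "
import cv2,numpy as np
a=cv2.imread('c_top.png');b=cv2.imread('c_side.png');print(a.shape,b.shape)
c=np.zeros((525,1120,3),np.uint8);c[:525,:490]=a;c[:490,490:]=b;cv2.imwrite('c.png',cv2.resize(c,None,fx=.714,fy=.714))"
```

```text
top green [505.3  18.8 124.7  93.4   6.3]
yellow [ 510.9 -159.7  126.3   94.4    8.8]
cap [ 510.5 -161.3   43.2   35.9    1. ]
side green [448.3  10.9   6.6  89.2   5.6]
yellow [ 512.7 -160.8  126.3   93.9    8.8]
cap [ 555.6 -200.1   10.2    6.1   -7.1]
(525, 490, 3) (490, 630, 3)
```

View pics/c.png

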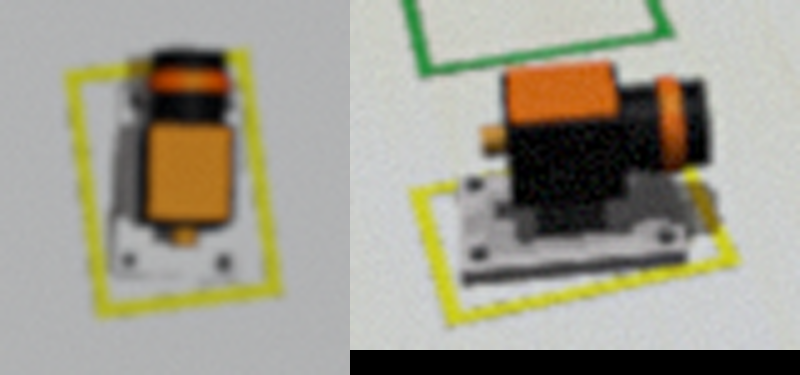

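Run:
```python
from plant import robot
from h import *
s=robot.snapshot("side");t=robot.snapshot("top")
print("side foot",[np.round(ray(s,p,z),0) for p,z in(((262.6,251.4),25),((307.4,246.6),25),((262,230.6),35))])
print("top foot",[np.round(ray(t,p,35),0) for p in((347,256),(375.4,257))])
# green outline: predicted corners in the side view, and capped check
a=np.radians(6.3);M=np.array([[np.cos(a),-np.sin(a)],[np.sin(a),np.cos(a)]])
im=s["image"].copy()
def dr(im,cx,cy,yaw,w,h,z,col,s):
    M=R.from_euler("z",yaw,degrees=True).as_matrix()[:2,:2]
    P=[proj(s,[*(M@[i*w/2,j*h/2]+[cx,cy]),z]) for i,j in((1,1),(1,-1),(-1,-1),(-1,1))]
    cv2.polylines(im,[np.int32(np.array(P)*4)],True,col,1,cv2.LINE_AA)
o=[]
for q,(r0,r1,c0,c1) in((s,(170,270,235,335)),(t,(195,275,260,400))):
    im=cv2.resize(q["image"][:, :],None,fx=4,fy=4,interpolation=cv2.INTER_CUBIC)
    dr(im,505.3,18.8,6.3,128,96,25,(255,0,0),q);dr(im,510.5,-161,1,96,64,35,(255,0,0),q);dr(im,510.5,-161,1,96,64,25,(0,0,255),q);dr(im,510.5,-161,1,50,44,99,(0,255,255),q)
    o.append(im[r0*4:r1*4,c0*4:c1*4])
c=np.zeros((400,960,3),np.uint8);c[:,:400]=o[0];c[:320,400:960]=o[1];cv2.imwrite("pics/ov.png",cv2.resize(c,(800,333))[:,:,::-1])
```

```text
side foot [array([ 465., -191.,   25.]), array([ 561., -191.,   25.]), array([ 467., -133.,   35.])]
top foot [array([ 459., -129.,   35.]), array([ 459., -201.,   35.])]
```

View pics/ov.png

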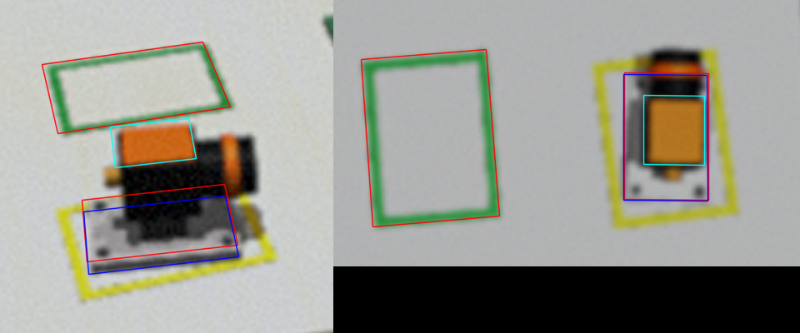

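{"method": "carry_out", "body": {
  "increments": [
    [-3.5, 4, 0, 0, 0, 0.1, 8.7],
    [-5, 4, 0, 0, 0, 0.1, 8.7]
  ]
}}

```text
t: 0.95
eef_pos: [310.3, -521.0, 226.2]
orientation: [-0.093, 0.996, 0.0, -0.0]
force: [2.0, -0.2, -0.3]
grip_width: 0.992
gripper_force: 0.0
```

The overlay shows the camera's foot centred at about (512,-160) with yaw about 0.5°. The green station is at (505,18.5) with yaw 6.3°.

{"method": "carry_out", "body": {
  "increments": [
    [0, 0, 0, 0, 0, 0.178, 8.7],
    [-2.56, 4.49, 0, 0, 0, 0, 8.7],
    [-2.56, 4.49, 0, 0, 0, 0, 8.7],
    [-2.56, 4.49, 0, 0, 0, 0, 8.7],
    [-2.56, 4.49, 0, 0, 0, 0, 8.7],
    [-2.56, 4.49, 0, 0, 0, 0, 8.7],
    [-2.56, 4.49, 0, 0, 0, 0, 8.7],
    [-2.56, 4.49, 0, 0, 0, 0, 8.7],
    [-2.56, 4.49, 0, 0, 0, 0, 8.7],
    [0, 0, 0, 0, 0, 0, 8.7]
  ]
}}

```text
t: 2.2
eef_pos: [511.8, -156.9, 226.6]
orientation: [-0.009, 1.0, 0.0, 0.0]
force: [-0.3, -0.1, -0.5]
grip_width: 0.992
gripper_force: 0.0
```

{"method": "carry_out", "body": {
  "increments": [
    [0, -0.4, 3, 0, 0, 0, 8.7],
    [0, 0, 4, 0, 0, 0, 8.7],
    [0, 0, 3, 0, 0, 0, 8.7],
    [0, 0, 0, 0, 0, 0, 8.7]
  ]
}}

```text
t: 2.7
eef_pos: [508.5, -164.0, 124.8]
orientation: [-0.007, 1.0, 0.0, -0.002]
force: [-0.0, -0.2, 1.6]
grip_width: 0.993
gripper_force: 0.0
```

Run:
```python
from plant import robot
from h import *
s=robot.snapshot("side");t=robot.snapshot("top")
c=np.zeros((480,800,3),np.uint8)
c[:,:400]=cv2.resize(s["image"][150:270,235:335],(400,480));c[:400,400:]=cv2.resize(t["image"][180:280,320:420],(400,400))
cv2.imwrite("pics/d.png",c[:,:,::-1])
```

```text
(no output)
```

View pics/d.png

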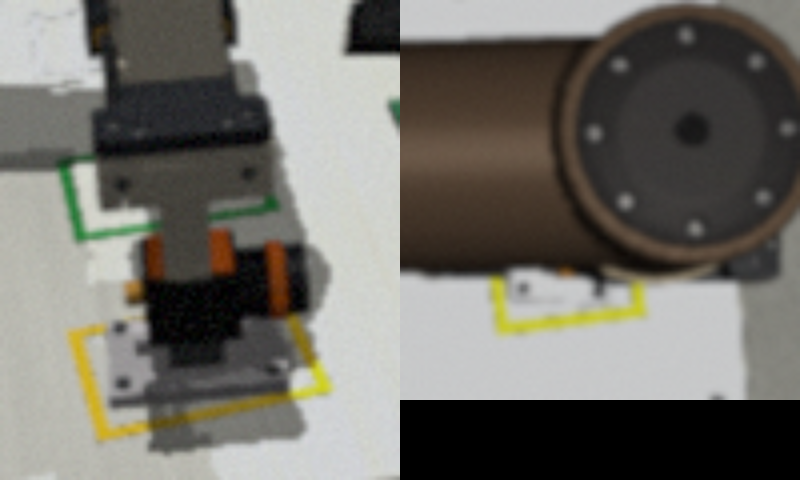

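The fingers straddle the housing centrally, with the near finger over the cap's middle in the side view. Next I correct by about 3 mm and descend.

{"method": "carry_out", "body": {
  "increments": [
    [-0.2, 0.2, 2, 0, 0, 0, 8.7],
    [0, 0, 2.2, 0, 0, 0, 8.7],
    [0, 0, 2.3, 0, 0, 0, 8.7],
    [0, 0, 0, 0, 0, 0, 8.7],
    [0, 0, 0, 0, 0, 0, 8.7]
  ],
  "newtons": 10
}}

```text
t: 3.42
eef_pos: [513.5, -161.7, 63.3]
orientation: [-0.008, 1.0, -0.0, 0.001]
force: [-0.4, -0.2, 0.6]
grip_width: 0.993
gripper_force: 0.0
```

{"method": "carry_out", "body": {
  "increments": [
    [0, 0, 0.4, 0, 0, 0, 5.2],
    [0, 0, 0, 0, 0, 0, 5.0],
    [0, 0, 0, 0, 0, 0, 4.8],
    [0, 0, 0, 0, 0, 0, 4.7],
    [0, 0, 0, 0, 0, 0, 4.6],
    [0, 0, 0, 0, 0, 0, 4.5],
    [0, 0, 0, 0, 0, 0, 4.4],
    [0, 0, 0, 0, 0, 0, 4.2],
    [0, 0, 0, 0, 0, 0, 4.0],
    [0, 0, 0, 0, 0, 0, 4.0]
  ],
  "newtons": 10
}}

```text
t: 4.68
eef_pos: [512.4, -161.7, 57.6]
orientation: [-0.007, 1.0, -0.0, 0.0]
force: [-0.4, -3.1, 0.1]
grip_width: 0.506
gripper_force: 9.9
```

{"method": "carry_out", "body": {
  "increments": [
    [0, 0.3, 0, 0, 0, 0, 4.0],
    [0, 0.7, 0, 0, 0, 0, 4.0],
    [0.05, 1.0, 0, 0, 0, 0, 4.0],
    [0.05, 1.0, 0, 0, 0, 0, 4.0],
    [0.05, 1.0, 0, 0, 0, 0, 4.0],
    [0.05, 1.0, 0, 0, 0, 0, 4.0],
    [0, 0, 0, 0, 0, 0, 4.0]
  ]
}}

```text
t: 5.55
eef_pos: [509.5, -110.0, 57.6]
orientation: [-0.008, 1.0, 0.001, 0.0]
force: [-2.5, 6.7, 5.6]
grip_width: 0.504
gripper_force: 9.9
```

{"method": "carry_out", "body": {
  "increments": [
    [0, 0.6, 0, 0, 0, 0, 4.0],
    [0, 1.2, 0, 0, 0, 0, 4.0],
    [0.05, 1.4, 0, 0, 0, 0, 4.0],
    [0.05, 1.4, 0, 0, 0, 0, 4.0],
    [0.05, 1.4, 0, 0, 0, 0, 4.0],
    [0.05, 1.4, 0, 0, 0, 0, 4.0],
    [0.05, 1.4, 0, 0, 0, 0, 4.0],
    [0, 1.4, 0, 0, 0, 0, 4.0],
    [0, 1.2, 0, 0, 0, 0, 4.0],
    [0, 0.6, 0, 0, 0, 0, 4.0],
    [0, 0, 0, 0, 0, 0, 4.0]
  ]
}}

```text
t: 6.92
eef_pos: [505.1, 8.8, 57.6]
orientation: [-0.007, 1.0, 0.0, -0.0]
force: [-2.9, 0.5, 3.8]
grip_width: 0.508
gripper_force: 9.9
```

Run:
```python
from plant import robot
s=[robot.get_state()]
for n in("side","side","top"): robot.snapshot(n);s.append(robot.get_state())
import numpy as np
for a in s: print(a["t"],np.round(a["eef_pos"],1),np.round(a["force"],1),np.round(a["orientation"],4))
```

```text
6.925 [505.1   8.8  57.6] [-2.9  0.5  3.8] [-7.5e-03  1.0e+00  2.0e-04 -1.0e-04]
6.975 [505.1   8.8  57.6] [-2.7  2.7  4.6] [-7.4e-03  1.0e+00  3.0e-04 -1.0e-04]
7.025 [505.1   8.8  57.6] [-3.8  2.7  5.4] [-7.3e-03  1.0e+00  3.0e-04 -1.0e-04]
7.075 [505.1   8.8  57.6] [-3.4  2.9  5. ] [-7.3e-03  1.0e+00  4.0e-04 -1.0e-04]
```

Another 1 cm in y, then turn +5.5° about world z, which is −0.096 rad about the tool's z.

{"method": "carry_out", "body": {
  "increments": [
    [0, 0.5, 0, 0, 0, 0, 4.0],
    [0, 0.45, 0, 0, 0, 0, 4.0],
    [0, 0, 0, 0, 0, -0.02, 4.0],
    [0, 0, 0, 0, 0, -0.03, 4.0],
    [0, 0, 0, 0, 0, -0.03, 4.0],
    [0, 0, 0, 0, 0, -0.016, 4.0],
    [0, 0, 0, 0, 0, 0, 4.0]
  ]
}}

```text
t: 7.95
eef_pos: [505.4, 18.1, 57.6]
orientation: [-0.056, 0.998, 0.0, 0.0]
force: [0.6, 1.1, 0.7]
grip_width: 0.505
gripper_force: 9.9
```

Run:
```python
from plant import robot
from h import *
s=robot.snapshot("side")
print(np.round(robot.get_state()["orientation"],4))
cv2.imwrite("pics/e.png",cv2.resize(s["image"][140:230,220:340],(800,600),interpolation=cv2.INTER_CUBIC)[:,:,::-1])
```

```text
[-5.550e-02  9.985e-01  1.000e-04  2.000e-04]
```

View pics/e.png

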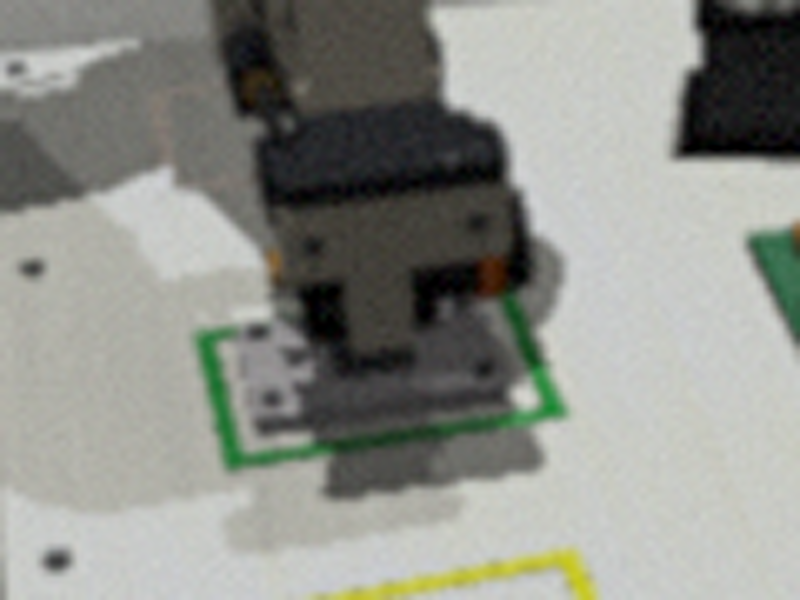

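The foot stands within the green outline with white margin on the visible sides: front-left corner at about (255,435), front-right at (515,400). Now release and retreat.

{"method": "carry_out", "body": {
  "increments": [
    [0, 0, 0, 0, 0, 0, 4.8],
    [0, 0, 0, 0, 0, 0, 6],
    [0, 0, 0, 0, 0, 0, 8],
    [0, 0, 0, 0, 0, 0, 8],
    [0, 0, -1, 0, 0, 0, 8],
    [0, 0, -3, 0, 0, 0, 8],
    [0, 0, -4, 0, 0, 0, 8],
    [0, 0, -4, 0, 0, 0, 8],
    [0, 0, -4, 0, 0, 0, 8],
    [0, -5, 0, 0, 0, 0, 8],
    [0, -6, 0, 0, 0, 0, 8],
    [0, -6, 0, 0, 0, 0, 8]
  ]
}}

```text
t: 9.5
eef_pos: [524.1, -152.5, 218.8]
orientation: [-0.056, 0.998, -0.0, 0.001]
force: [1.2, 1.0, 0.1]
grip_width: 0.914
gripper_force: 0.0
```

{"method": "carry_out", "body": {
  "increments": [
    [0, -6, 0, 0, 0, 0, 8],
    [0, -6, 0, 0, 0, 0, 8],
    [0, -6, 0, 0, 0, 0, 8],
    [0, -6, 0, 0, 0, 0, 8],
    [0, 0, 0, 0, 0, 0, 8]
  ]
}}

```text
t: 10.12
eef_pos: [549.7, -393.4, 216.8]
orientation: [-0.053, 0.999, 0.0, -0.001]
force: [-0.1, 0.5, 0.1]
grip_width: 0.912
gripper_force: 0.0
```

Run:
```python
from plant import robot
from h import *
s=robot.snapshot("side");t=robot.snapshot("top")
c=np.zeros((450,800,3),np.uint8)
o=[]
for q,(r0,r1,c0,c1) in((s,(160,220,240,320)),(t,(195,275,250,330))):
    im=cv2.resize(q["image"],None,fx=5,fy=5,interpolation=cv2.INTER_CUBIC)
    o.append(im[r0*5:r1*5,c0*5:c1*5])
c[:300,:400]=o[0];c[:400,400:]=o[1];cv2.imwrite("pics/f.png",c[:,:,::-1])
h=cv2.cvtColor(t["image"],cv2.COLOR_RGB2HSV);y=np.zeros(h.shape[:2],bool);y[205:270,265:312]=1
print(rect(t,(h[...,0]>5)&(h[...,0]<20)&(h[...,1]>150)&(h[...,2]>120)&y,103))
x=robot.get_state();print(x["t"],x["eef_pos"],x["force"])
```

```text
[503.2  18.9  43.2  38.3   1.9]
10.225 [ 549.92533038 -390.28549414  217.40774739] [ 0.16649717  0.04672395 -0.74517257]
```

View pics/f.png

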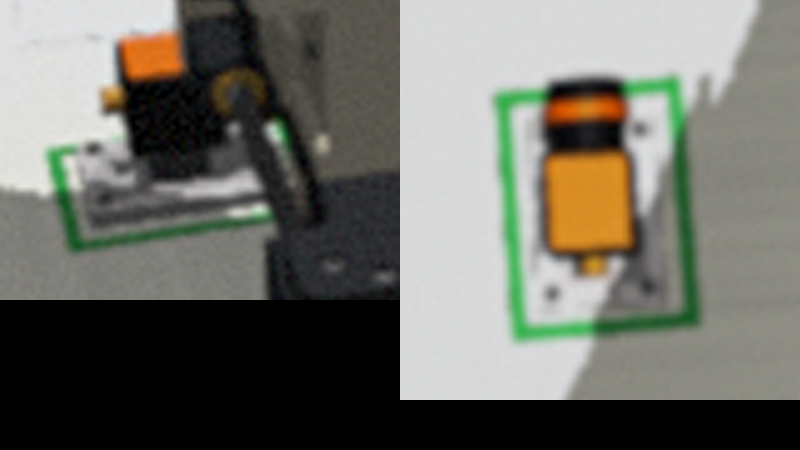

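The camera is wholly inside the outline, but the cap reads a few degrees off square. I'll move the arm clear and measure the yaw with sub-pixel edges.

{"method": "carry_out", "body": {
  "increments": [
    [0, -6, -3, 0, 0, 0, 8],
    [2, -6, -3, 0, 0, 0, 8],
    [6, -2, 0, 0, 0, 0, 8],
    [6, 0, 0, 0, 0, 0, 8],
    [6, 0, 0, 0, 0, 0, 8],
    [0, 0, 0, 0, 0, 0, 8]
  ]
}}

```text
t: 10.98
eef_pos: [365.8, -539.1, 274.5]
orientation: [-0.055, 0.999, -0.001, 0.001]
force: [0.2, -0.7, 0.3]
grip_width: 0.915
gripper_force: 0.0
```

Run:
```python
from plant import robot
from h import *
s=robot.snapshot("side");S=[robot.snapshot("top")["image"].astype(float) for _ in range(5)];t=robot.snapshot("top")
S2=[robot.snapshot("side")["image"].astype(float) for _ in range(5)]
t["image"]=np.mean(S,0);s["image"]=np.mean(S2,0);np.savez("m.npz",t=t["image"],s=s["image"])
def edges(ch,rows,c0,c1,lo_hi):   # subpixel columns where ch crosses mid, from the left and right
    L=[];Rr=[]
    for r in rows:
        v=ch[r,c0:c1];m=(v.max()+np.median(np.r_[v[:3],v[-3:]]))/2;i=np.where(v>m)[0]
        a,b=i[0],i[-1]
        if a and b<len(v)-1:
            L.append((c0+a-(v[a]-m)/(v[a]-v[a-1]),r));Rr.append((c0+b+(v[b]-m)/(v[b]-v[b+1]),r))
    return np.array(L),np.array(Rr)
def yaw(p,z):
    W=np.array([ray(t,q,z)[:2] for q in p]).astype(np.float32);vx,vy,x,y=cv2.fitLine(W,cv2.DIST_HUBER,0,.01,.01).ravel()
    a=np.degrees(np.arctan2(vy,vx));return np.round([(a+90)%180-90,x,y],1)
im=t["image"];o=im[...,0]-im[...,2]
L,Q=edges(o,range(228,243),276,300,0);print("cap",yaw(L,103),yaw(Q,103))
g=im[...,1]-im[...,0]
for c0,c1 in((266,280),(300,314)):
    L,Q=edges(g,range(220,255),c0,c1,0);print("tape",yaw(L,25.5),yaw(Q,25.5))
c=np.zeros((450,800,3),np.uint8)
c[:,:400]=cv2.resize(s["image"][165:214,235:315],(400,450)).clip(0,255)
c[:,400:]=cv2.resize(im[200:275,258:325],(400,450),interpolation=cv2.INTER_CUBIC).clip(0,255)
cv2.imwrite("pics/g.png",c[:,:,::-1]);print(robot.get_state()["t"])
```

```text
cap [  5.5 502.4  37.8] [  3.8 506.1  -1.1]
tape [  6.4 507.5  66.8] [  6.4 499.9  58.7]
tape [  6.5 506.1 -21.9] [  6.5 511.9 -28.4]
11.575
```

View pics/g.png

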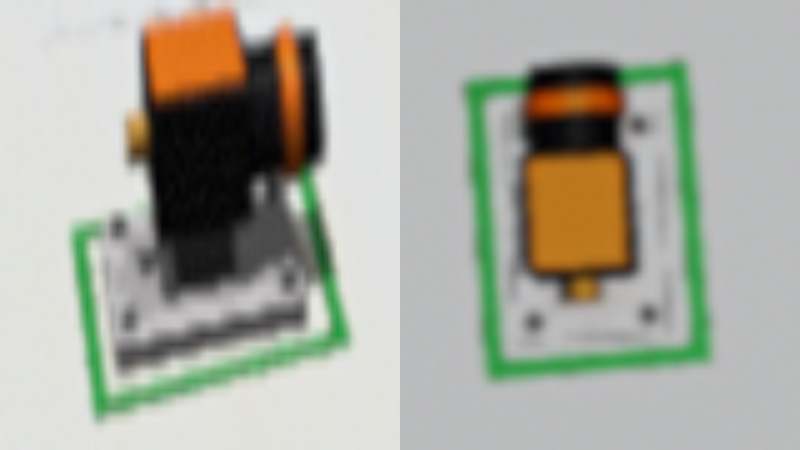

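Run:
```python
from plant import robot
from h import *
t=robot.snapshot("top");s=robot.snapshot("side");D=np.load("m.npz")
im=D["t"].mean(2)
H=[]
for c,r in((640,125),(648,315),(533,322)):
    x=258+(c-400)*67/400;y=200+r*75/450;x0,y0=int(round(x)),int(round(y))
    w=im[y0-3:y0+4,x0-3:x0+4];w=np.clip(np.median(w)-8-w,0,None);yy,xx=np.mgrid[y0-3:y0+4,x0-3:x0+4]
    H.append(ray(t,((w*xx).sum()/w.sum(),(w*yy).sum()/w.sum()),35)[:2])
H=np.array(H);d=H[0]-H[1];e=H[2]-H[1];print("holes",H.round(1),"yaw",np.degrees(np.arctan2(d[1],d[0])).round(1),np.degrees(np.arctan2(-e[0],e[1])).round(1),"centre",((H[0]+H[2])/2).round(1),np.linalg.norm(d),np.linalg.norm(e))
G=D["s"].mean(2);g=D["s"][...,1]-D["s"][...,0]
F=[];T=[]
for c in range(261,295):
    yp=205.5-(c-258.6)*.1356;k=int(round(yp));v=np.diff(G[k-3:k+4,c]).clip(0);F.append((c,k-3+.5+(v*np.arange(6)).sum()/v.sum()))
    yp=209-(c-255)*.153;k=int(round(yp));v=g[k-3:k+4,c].clip(10)-10;T.append((c,k-3+(v*np.arange(7)).sum()/v.sum()))
for n,p,z in(("foot front",F,25),("tape front",T,25.5)):
    W=np.array([ray(s,q,z)[:2] for q in p]).astype(np.float32);vx,vy,x,y=cv2.fitLine(W,cv2.DIST_HUBER,0,.01,.01).ravel();print(n,np.degrees(np.arctan(vy/vx)).round(2),x,y)
```

```text
holes [[545.4   1.1]
 [466.   -9.2]
 [461.2  39.2]] yaw 7.4 5.6 centre [503.3  20.1] 80.10622008906522 48.63318370023023
foot front 3.96 505.2266 -12.779988
tape front 6.6 510.66342 -25.549156
```

```bash
python3 -c "
from plant import robot
print(robot.hand_in())"
```

```text
the job is handed in; nothing more can be done
None
```

The orange camera was slid to the green station and released; it stands on the plate wholly inside the outline and within about 1–2° of square by the images. I did not touch the blue camera or the motor. The job was handed in at about 12 s, and the hand-in returned no verdict.

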